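# Dock the inspection torch in its charger

### The arm

A 7-joint arm with a two-finger parallel gripper is mounted at the origin on the work surface. World frame = base frame: x ahead of the robot, y to its left, z up, the work surface at z = 0. Lengths are in m, angles in rad, forces in N, time in s.
With the tool pointing down it reaches from about 0.425 to 0.825 m from the base axis. Payload 3.6 kg.
Tool frame: the origin (TCP) lies on the centre line of the jaws, within the pads' length; the fingertips stand 22 mm ahead of it and the grasp point (between the pads) lies 3 mm ahead of it; z points along the fingers, y is the line along which they close (so a half turn about z gives the same grasp; the last joint's range is limited). The gripper opens to 93 mm and grips with 3 to 60 N. Pads are 15 mm wide; open, the fingers measure 128 mm over their backs; the gripper's body (75 mm by 188 mm) begins 65 mm behind the grasp point.
Start: joints at [-1.268, 0.615, -0.013, 1.423, 0.008, 1.103, -0.04], TCP at [0.21, 0.615, 0.203] pointing down, gripper open.
Joint ranges: [-3.12, 3.12], [-0.3, 2.06], [-1.34, 1.32], [0.26, 2.42], [-1.36, 4.5], [0.01, 1.98], [-2.84, 2.84]. Speed limits (rad/s): [2.79, 2.79, 3.14, 3.14, 3.14, 3.14, 3.14].

### API

Orientations are given as a unit quaternion [x, y, z, w].
In Python, from bench import env gives the robot as it stands. The module is installed in compiled form; this text tells all that it offers.
- The arm moves only by the tool step_arm, never from a script. Its argument "deltas" is a list of rows, each an object of numbers: "tx", "ty", "tz": the shift along the tool's x, y, z in m; "wx", "wy", "wz": the turn, a rotation vector about the tool's x, y, z in degrees; "fingers": the closure, from 0 (fully open) to 1 (shut). In form: [{"tx": .., "ty": .., "tz": .., "wx": .., "wy": .., "wz": .., "fingers": ..}, ...]. A call has 1 to 20 rows; each row is the pose to reach, as a shift and turn from the pose commanded when the call began, along the tool's axes at that moment; what a row does not reach only later rows make up. A row lasts 1/8 s, in which the tool goes at most 62.5 mm and 10.7 degrees, less where a joint would pass 70% of its speed; a pose out of reach is approached as far as the arm can. A call with a gripper value outside its range is refused whole. The fingers move at their own pace and stop on an object; the grip force is fixed at half the most. Time passes only in rows, so rows that repeat a pose let the fingers close. It gives the time, the measured TCP pose, the force, the opening and the grip force at its end, in the units of the state.
- env.get_state(): the state, without advancing time (a new reading comes with each control period).
- env.camera(name): name is "side" or "top"; returns a dict with "color" (480x640x3 uint8, blue, green, red), "K" (3x3 intrinsics, pixels), "origin" and "orientation" of the camera in the world. Camera axes: x right, y up, looking along -z (the intrinsics and any distortion apply to the point x, -y, -z); pixel columns grow to the right and rows downward; lengths in m; the calibration is good to about 2 mm. A picture is of the moment at which its call begins. There is no depth.
- env.job_done(): hands the job in; it is judged then, once.
Trained networks look in the newest picture that a camera, given by its name, has taken for a name from the list of things; names that differ only in an ending like _2 or _b are one class to them, and where a whole thing is asked for, a point or a joint stands for the part that bears it (a point fixed in the world has none). Each returns a list of dicts, best first, with "p" (0 to 1); they miss things now and then, are a little off and sometimes report something else, mostly with a low value. They report only what shows in the picture. A call takes as long as a camera call. They do not tell look-alikes from the thing itself.
- env.search_frame(camera, thing): "bbox" ([centre column, centre row, width, height] in pixels, round what is visible of it).
- env.cut_out(camera, thing): "pixels" (480x640 bool, what is visible of it) and "bbox" ([centre column, centre row, width, height] in pixels, round what is visible of it).
The state is a dict: "time": time; "qpos": joint angles; "joint_velocities": joint speeds; "effort": joint torques, N m; "tool_pos": TCP position; "eef_rot": TCP orientation; "ft_force": force on the tool from outside, world axes, zero at the start; "moment": the same for the moment, N m; "width": finger opening in m; "grip_force": force on a finger pad.
Only numpy, scipy, OpenCV 4.12 (cv2) and the standard library are available. Lean on these libraries where they do the work, as an engineer would, in place of code of your own. Each camera call takes 0.05 s, during which the arm holds its last target. There are 200 camera calls.

### The job

Put the inspection torch back on its charging dock: press it down between both pairs of spring clips until it snaps onto the pads with its short tail end just outside the hooded cup, then slide it along in the clips until the tail is fully home against the back of the cup, and let go. Press and slide gently, feeling for the stops rather than ramming them, and leave the tape, screwdriver and jar where they are.

Things in the scene. Friction and masses are not known exactly. Their poses are not given: they have to be found in the camera images.
- torch: Torch lying level, 180 mm long, about 160 g. Origin on its axis at mid length; x along the axis towards the lens. Round aluminium barrel, 24 mm diameter, x = -74 to +58 mm. Dark hexagonal ends, 30 mm across flats, 35 mm across corners: short tail x = -90 to -74 mm, longer lens end x = +58 to +90 mm, bright rim. Axis 15 mm above the bench at the start. Balance within 10 mm of the origin.
- torch_tail (a point): Centre of the flat tail face of the torch (torch x = -90 mm).
- dock: Grey charging dock fixed to the bench. Origin on the bench at its middle; x along the dock, away from its cup, z up. Base plate 215 x 56 mm, 12 mm thick. Two steel spring clips stand at x = -46 and +46 mm, each 10 mm wide along x; from x = -41 to +41 mm there is free room above the base plate for gripper fingers.
- dock_seat (a point): Point on the dock's axis at mid-dock, 40 mm above the bench. The axis of the seated torch runs through it along dock x, and when fully home the torch origin is here. With the origin 13 to 20 mm to the +x side the tail is outside the cup and both hexagonal ends are clear of the clips: press down there.
- dock_clip (a point): Middle of the clip farther from the cup (dock x = +46 mm), at seat height 40 mm; the other clip is alike. Two hinged spring fingers: flared mouth 32 mm wide inside at 60 mm, neck 16 mm wide at 49 mm above the bench. Barrel meets them 18 mm above its seat; both clips together resist with 15 to 28 N, then draw it onto rigid pads. Friction of 3 to 15 N resists sliding.
- dock_stop (a point): Centre of the back wall inside the cup (dock x = -90 mm, 40 mm above the bench), where the tail face must rest. Cup 10 mm deep, mouth at dock x = -80 mm, 42 mm wide inside, roofed 60 mm above the bench, so the tail enters only by sliding along dock -x. Rigid; load on it must stay below 25 N, on the pads below 40 N.
- tape: Roll of paper tape lying flat, 90 mm across, 24 mm high; leave alone.
- driver: Screwdriver lying on the bench; leave alone.
- jar: Small glass jar with steel lid, 56 mm across, 45 mm high; leave alone.
There are look-alikes about, which are no part of the job. Leave any orange or purple look-alike of the torch alone.

How it is judged:
By the outcome, as a careful person would: the job done as asked, in the order asked, and still so for the second after the job is handed in, with the robot touching nothing.
It also fails if it takes over 72 s, if anything falls off the work surface, if the arm or the gripper's body presses on something with over 40 N, if the wrist force passes 120 N, or if a joint passes its speed limit or range.

## Working session

There is one attempt and no reset: what is moved stays moved. The work goes in short steps, Python scripts to look and compute and a tool call to move; the robot and the scene stay as the last step left them, time stands still between calls to the robot, and variables do not carry over. Pictures are saved under pics/ and viewed, at most 10 in all, crops included, and the job is handed in when it is done.

Besides the shell and the picture viewer there is one more tool, called after "Request:" by a JSON object that holds its "name" and its "arguments". step_arm: Moves the arm, as the interface text tells. Its arguments: {"type":"object","properties":{"deltas":{"type":"array","items":{"type":"object","properties":{"tx":{"type":"number"},"ty":{"type":"number"},"tz":{"type":"number"},"wx":{"type":"number"},"wy":{"type":"number"},"wz":{"type":"number"},"fingers":{"type":"number"}}}}},"required":["deltas"]}

```bash
mkdir -p pics; cat > h.py <<'E'
import numpy as np, cv2
from scipy.spatial.transform import Rotation as R
from bench import env
def ray(c,u,v):
    K=np.array(c["K"]);d=np.linalg.inv(K)@[u,v,1]
    return R.from_quat(c["orientation"]).as_matrix()@(d*[1,-1,-1])
def at_z(c,u,v,z):
    d=ray(c,u,v);o=np.array(c["origin"]);return o+d*(z-o[2])/d[2]
def proj(c,p):
    q=R.from_quat(c["orientation"]).as_matrix().T@(np.array(p)-c["origin"])*[1,-1,-1]
    w=np.array(c["K"])@q;return w[:2]/w[2]
E
python3 - <<'E'
from h import *
s=env.get_state();print({k:np.round(v,3) for k,v in s.items()})
for n in("top","side"):
    c=env.camera(n);cv2.imwrite(f"pics/{n}0.png",c["color"]);print(n,[k for k in c],c["K"],c["origin"],c["orientation"])
    for t in("torch","torch_tail","dock","dock_seat","dock_clip","dock_stop","tape","driver","jar"):
        print(t,[(round(r["p"],2),np.round(r["bbox"]).tolist()) for r in env.search_frame(n,t)])
E
```

```text
{'time': np.float64(0.0), 'qpos': array([-1.269,  0.616, -0.013,  1.425,  0.008,  1.103, -0.04 ]), 'joint_velocities': array([-0.   ,  0.001, -0.001,  0.002, -0.001, -0.001, -0.   ]), 'effort': array([-0.0000e+00, -4.5894e+01,  2.0900e-01, -1.6574e+01, -6.1000e-02,
        2.1000e-02,  0.0000e+00]), 'tool_pos': array([0.21 , 0.614, 0.202]), 'eef_rot': array([ 0.164,  0.987, -0.001, -0.   ]), 'ft_force': array([-0.829, -0.418, -0.366]), 'moment': array([-0.109,  0.051, -0.042]), 'grip_force': np.float64(0.0), 'width': np.float64(0.093)}
top ['color', 'K', 'origin', 'orientation'] [[487.74629401   0.         316.06144547]
 [  0.         487.74629401 232.64596609]
 [  0.           0.           1.        ]] [ 0.45258217 -0.01048193  0.9621329 ] [-0.03415588  0.02931226  0.71609225 -0.69655298]
torch [(0.97, [211.0, 241.0, 28.0, 94.0]), (0.82, [313.0, 242.0, 86.0, 57.0]), (0.68, [190.0, 379.0, 95.0, 60.0])]
torch_tail [(0.79, [308.0, 243.0, 93.0, 56.0]), (0.71, [188.0, 379.0, 89.0, 56.0]), (0.7, [214.0, 244.0, 24.0, 100.0])]
dock [(0.73, [401.0, 214.0, 60.0, 112.0])]
dock_seat [(0.64, [40
[... 465 characters left out ...]
36570368 -0.09952067 -0.24098397  0.89346694]
torch [(0.73, [334.0, 259.0, 84.0, 52.0]), (0.69, [292.0, 206.0, 78.0, 48.0]), (0.69, [174.0, 233.0, 25.0, 63.0])]
torch_tail [(0.83, [173.0, 233.0, 30.0, 68.0]), (0.71, [334.0, 261.0, 80.0, 54.0]), (0.66, [290.0, 206.0, 75.0, 42.0]), (0.16, [426.0, 218.0, 39.0, 32.0])]
dock [(0.63, [405.0, 306.0, 88.0, 102.0])]
dock_seat [(0.57, [406.0, 307.0, 97.0, 101.0])]
dock_clip [(0.6, [404.0, 308.0, 96.0, 99.0]), (0.36, [293.0, 205.0, 72.0, 42.0])]
dock_stop [(0.83, [406.0, 309.0, 96.0, 100.0])]
tape [(0.64, [428.0, 219.0, 41.0, 31.0]), (0.38, [352.0, 168.0, 18.0, 27.0])]
driver [(0.57, [486.0, 302.0, 78.0, 76.0])]
jar [(0.65, [348.0, 169.0, 21.0, 28.0])]
```

View pics/top0.png

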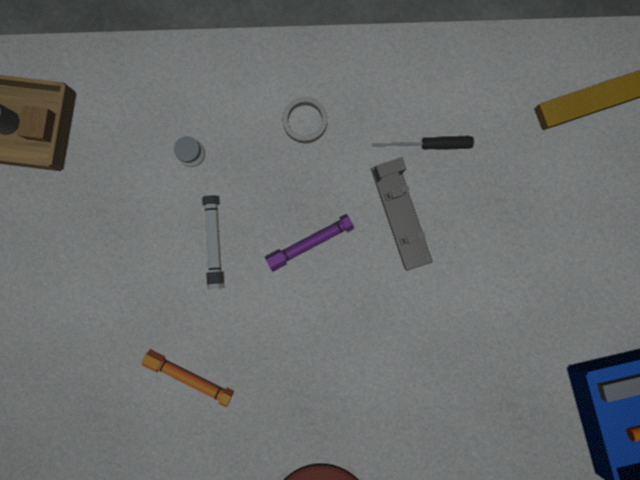

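View pics/side0.png

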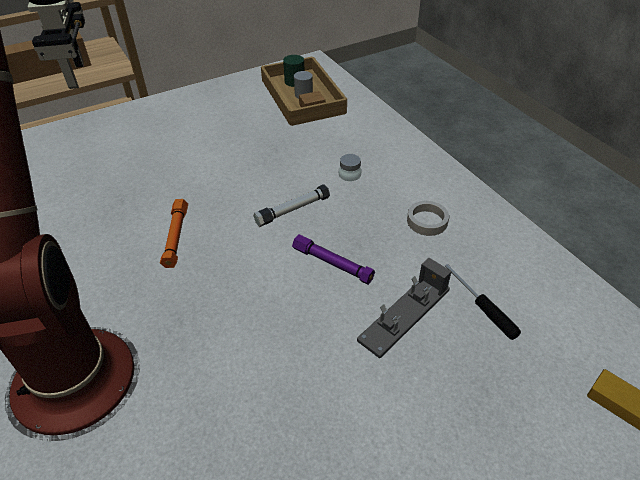

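The top picture shows the silver torch at about (212,241), tail up at (211,200) and bright-rimmed lens down at (215,281). The dock is at (403,214) with its cup at the upper end (390,168). Purple and orange look-alikes are separate. The side view agrees. Next I'll zoom in for keypoints.

```bash
python3 - <<'E'
from h import *
t=cv2.imread("pics/top0.png");s=cv2.imread("pics/side0.png")
def crop(i,x,y,w,h,k):return cv2.convertScaleAbs(cv2.resize(i[y:y+h,x:x+w],None,fx=k,fy=k,interpolation=cv2.INTER_CUBIC),alpha=1.5)
a=crop(t,365,150,75,125,4.8);b=crop(s,352,252,104,108,4.2)
def grid(im,x,y,k):
    for u in range(x//10*10+10,int(x+im.shape[1]/k),10):
        cv2.line(im,(int((u-x+.5)*k),0),(int((u-x+.5)*k),5),(0,255,255),1);cv2.putText(im,str(u),(int((u-x+.5)*k)-10,16),0,.35,(0,255,255),1)
    for v in range(y//10*10+10,int(y+im.shape[0]/k),10):
        cv2.line(im,(0,int((v-y+.5)*k)),(5,int((v-y+.5)*k)),(0,255,255),1);cv2.putText(im,str(v),(6,int((v-y+.5)*k)+4),0,.35,(0,255,255),1)
grid(a,365,150,4.8);grid(b,352,252,4.2)
o=np.zeros((600,800,3),np.uint8);o[:a.shape[0],:a.shape[1]]=a;o[:b.shape[0],362:362+b.shape[1]]=b
cv2.imwrite("pics/crop1.png",o)
# torch from both cameras
for n,im in(("top",t),("side",s)):
    c=env.camera(n)
    for r in env.cut_out(n,"torch"):
        m=np.array(r["pixels"]);
        hsv=cv2.cvtColor(im,cv2.COLOR_BGR2HSV);sat=np.median(hsv[...,1][m])
        (cx,cy),(w,h),ang=cv2.minAreaRect(np.argwhere(m)[:,::-1].astype(np.float32))
        bp=cv2.boxPoints(((cx,cy),(w,h),ang));e=[(bp[i]+bp[(i+1)%4])/2 for i in range(4)]
        e=(e[0],e[2]) if np.linalg.norm(e[0]-e[2])>np.linalg.norm(e[1]-e[3]) else (e[1],e[3])
        P=[at_z(c,*q,.015) for q in e];print(n,r["p"],sat,np.round(e,1).tolist(),np.round(P,4).tolist(),np.linalg.norm(P[0]-P[1]))
    for r in env.cut_out(n,"dock")[:1]:
        m=np.array(r["pixels"]);rr=cv2.minAreaRect(np.argwhere(m)[:,::-1].astype(np.float32));print(n,rr,cv2.boxPoints(rr).tolist())
E
```

```text
top 0.79 126.0 [[351.1000061035156, 220.1999969482422], [267.5, 264.20001220703125]] [[0.5604, -0.0742, 0.015], [0.4791, 0.0906, 0.015]] 0.1838377171145142
top 0.58 169.0 [[145.89999389648438, 355.29998779296875], [230.60000610351562, 398.79998779296875]] [[0.3117, 0.3266, 0.015], [0.2265, 0.1654, 0.015]] 0.18235317566973178
top 0.24 23.0 [[176.5, 138.5], [201.0, 163.0]] [[0.7336, 0.2672, 0.015], [0.6826, 0.2187, 0.015]] 0.07037819370636268
side 0.85 177.0 [[294.20001220703125, 239.5], [372.29998779296875, 277.29998779296875]] [[0.4769, 0.0931, 0.015], [0.5609, -0.0773, 0.015]] 0.19000055883767464
side 0.7 206.0 [[181.6999969482422, 198.6999969482422], [166.8000030517578, 268.0]] [[0.3171, 0.3374, 0.015], [0.219, 0.1499, 0.015]] 0.21154751572724428
side 0.69 24.0 [[327.70001220703125, 189.1999969482422], [254.8000030517578, 220.5]] [[0.6207, 0.2001, 0.015], [0.43, 0.1883, 0.015]] 0.19111455260464755
side ((406.08465576171875, 308.00897216796875), (39.469974517822266, 114.22113037109375), 42.92996597290039) [[352.7367248535156, 336.38299560546875], [430.5331726074219, 252.7517852783203], [459.4325866699219, 279.63494873046875], [381.6361389160156, 363.26617431640625]]
```

View pics/crop1.png

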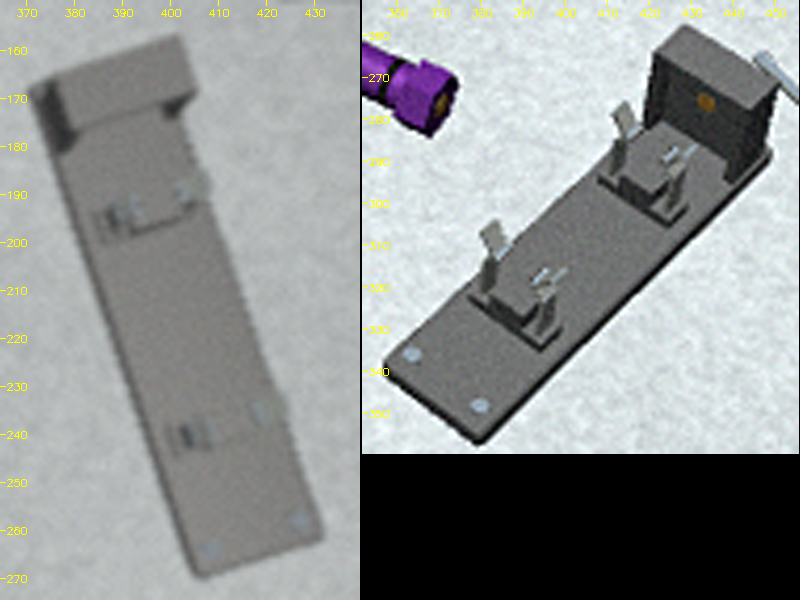

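The crop gives clean dock corners, such as near plate corners at top (406,270) and (432,262) and the cup's front top edge at (381,176)–(406,169). I'll fit the dock pose jointly from both cameras, and get the torch from its dark ends.

```bash
cat > fit.py <<'E'
from h import *
from scipy.optimize import least_squares
C={n:env.camera(n) for n in("top","side")}
# p: x,y,yaw,platecentre,blockhalf,cuphalf,cuph,cupback
L=lambda p:[("top",406.2,269.3,p[3]+.1075,-.028,.012),("top",431.6,261.3,p[3]+.1075,.028,.012),
("side",357,337.7,p[3]+.1075,-.028,.012),("side",379.1,355.1,p[3]+.1075,.028,.012),("side",448.9,287.2,p[3]-.1075,.028,.012),
("side",377.5,321,.051,-p[4],.012),("side",394.1,334.4,.051,p[4],.012),("side",398.9,330.1,.041,p[4],.012),
("side",407.9,294.4,-.041,-p[4],.012),("side",424.6,304.8,-.041,p[4],.012),("side",428.9,300.5,-.051,p[4],.012),
("side",428.4,257.5,p[7],-p[5],p[6]),("side",420.5,263.4,-.08,-p[5],p[6]),("side",445.1,277.2,-.08,p[5],p[6]),("side",450.3,270.5,p[7],p[5],p[6]),
("top",381.2,176.2,-.08,-p[5],p[6]),("top",405.5,168.7,-.08,p[5],p[6]),("top",401.6,157,p[7],p[5],p[6]),("top",377,165.75,p[7],-p[5],p[6])]
def W(p,X):
    c,s=np.cos(p[2]),np.sin(p[2]);return [p[0]+c*X[0]-s*X[1],p[1]+s*X[0]+c*X[1],X[2]]
def res(p):return np.concatenate([(proj(C[n],W(p,X))-[u,v]) for n,u,v,*X in L(p)]+[[p[3]*300]])
p0=[.5,-.17,np.pi-.3+0,0,.02,.028,.064,-.1]
best=min((least_squares(res,p0[:2]+[a]+p0[3:],loss="soft_l1") for a in(np.pi-.3,np.pi+.3)),key=lambda r:r.cost)
p=best.x;print("dock",np.round(p,4),"cost",best.cost);print(np.round(res(p)[:-1].reshape(-1,2),1).tolist())
# torch dark ends
E2={}
for n,(x0,y0,x1,y1) in {"top":(196,188,230,296),"side":(248,180,334,232)}.items():
    g=C[n]["color"][y0:y1,x0:x1].max(2);_,th=cv2.threshold(g,75,255,cv2.THRESH_BINARY_INV)
    k,_,st,ce=cv2.connectedComponentsWithStats(th)
    i=np.argsort(-st[1:,4])[:3]+1;q=[ce[j]+[x0,y0] for j in i];print(n,[(st[j].tolist(),np.round(qq,1).tolist(),np.round(at_z(C[n],*qq,.018),4).tolist()) for j,qq in zip(i,q)])
s=env.get_state();M=R.from_quat(s["eef_rot"]).as_matrix();print("tool\n",np.round(M,4))
E
python3 fit.py
```

```text
dock [ 0.5661 -0.175   3.4293 -0.0037  0.0199  0.025   0.0628 -0.1019] cost 9.572772490591023
[[-0.1, 1.7], [1.8, 0.8], [-1.4, -1.1], [0.6, -0.2], [1.1, -1.0], [0.3, 0.7], [0.8, -0.4], [-0.6, 0.6], [0.5, -0.9], [0.6, -0.1], [-0.6, 1.2], [0.0, -0.2], [1.1, 0.0], [-1.7, -0.1], [-0.1, 0.2], [-0.9, 0.2], [0.1, -0.4], [0.2, 0.3], [-0.4, -0.3]]
top [([11, 83, 17, 14, 201], [215.2, 277.6], [0.4561, 0.1919, 0.018]), ([7, 8, 17, 9, 135], [210.7, 199.8], [0.6081, 0.1994, 0.018]), ([13, 79, 12, 3, 25], [214.9, 268.3], [0.474, 0.1923, 0.018])]
side [([6, 5, 76, 42, 428], [289.5, 206.9], [0.5146, 0.1868, 0.018])]
tool
 [[-9.465e-01  3.228e-01 -1.000e-04]
 [ 3.228e-01  9.465e-01  0.000e+00]
 [ 1.000e-04 -0.000e+00 -1.000e+00]]
```

Request:
{"name": "step_arm", "arguments": {"deltas": [{"tx":-0.05,"ty":-0.03,"tz":0.01,"wz":-4,"fingers":0},{"tx":-0.1,"ty":-0.065,"tz":0.02,"wz":-8,"fingers":0},{"tx":-0.15,"ty":-0.097,"tz":0.03,"wz":-12,"fingers":0},{"tx":-0.2,"ty":-0.13,"tz":0.04,"wz":-16,"fingers":0},{"tx":-0.25,"ty":-0.16,"tz":0.05,"wz":-20,"fingers":0},{"tx":-0.3,"ty":-0.193,"tz":0.06,"wz":-21.6,"fingers":0},{"tx":-0.35,"ty":-0.225,"tz":0.07,"wz":-21.6,"fingers":0},{"tx":-0.4,"ty":-0.257,"tz":0.08,"wz":-21.6,"fingers":0},{"tx":-0.43,"ty":-0.276,"tz":0.1,"wz":-21.6,"fingers":0},{"tx":-0.45,"ty":-0.289,"tz":0.1,"wz":-21.6,"fingers":0},{"tx":-0.45,"ty":-0.289,"tz":0.1,"wz":-21.6,"fingers":0},{"tx":-0.45,"ty":-0.289,"tz":0.1,"wz":-21.6,"fingers":0},{"tx":-0.45,"ty":-0.289,"tz":0.1,"wz":-21.6,"fingers":0}]}}

```text
$.deltas[0]: bad value
```

Request:
{"name": "step_arm", "arguments": {"deltas": [{"tx":-0.05,"ty":-0.03,"tz":0.01,"wx":0,"wy":0,"wz":-4,"fingers":0},{"tx":-0.1,"ty":-0.065,"tz":0.02,"wx":0,"wy":0,"wz":-8,"fingers":0},{"tx":-0.15,"ty":-0.097,"tz":0.03,"wx":0,"wy":0,"wz":-12,"fingers":0},{"tx":-0.2,"ty":-0.13,"tz":0.04,"wx":0,"wy":0,"wz":-16,"fingers":0},{"tx":-0.25,"ty":-0.16,"tz":0.05,"wx":0,"wy":0,"wz":-20,"fingers":0},{"tx":-0.3,"ty":-0.193,"tz":0.06,"wx":0,"wy":0,"wz":-21.6,"fingers":0},{"tx":-0.35,"ty":-0.225,"tz":0.07,"wx":0,"wy":0,"wz":-21.6,"fingers":0},{"tx":-0.4,"ty":-0.257,"tz":0.08,"wx":0,"wy":0,"wz":-21.6,"fingers":0},{"tx":-0.43,"ty":-0.276,"tz":0.1,"wx":0,"wy":0,"wz":-21.6,"fingers":0},{"tx":-0.45,"ty":-0.289,"tz":0.1,"wx":0,"wy":0,"wz":-21.6,"fingers":0},{"tx":-0.45,"ty":-0.289,"tz":0.1,"wx":0,"wy":0,"wz":-21.6,"fingers":0},{"tx":-0.45,"ty":-0.289,"tz":0.1,"wx":0,"wy":0,"wz":-21.6,"fingers":0}]}}

```text
time: 2.9
tool_pos: [0.5417, 0.198, 0.1037]
eef_rot: [-0.025, 1.0, 0.001, -0.0]
ft_force: [-0.4, -0.2, -0.2]
width: 0.0927
grip_force: 0.0
```

Request:
{"name": "step_arm", "arguments": {"deltas": [{"tx":0,"ty":0.001,"tz":0.03,"wx":0,"wy":0,"wz":0,"fingers":0},{"tx":0,"ty":0.001,"tz":0.055,"wx":0,"wy":0,"wz":0,"fingers":0},{"tx":0,"ty":0.001,"tz":0.07,"wx":0,"wy":0,"wz":0,"fingers":0},{"tx":0,"ty":0.001,"tz":0.078,"wx":0,"wy":0,"wz":0,"fingers":0},{"tx":0,"ty":0.001,"tz":0.078,"wx":0,"wy":0,"wz":0,"fingers":0},{"tx":0,"ty":0.001,"tz":0.078,"wx":0,"wy":0,"wz":0,"fingers":0}]}}

```text
time: 3.65
tool_pos: [0.543, 0.1977, 0.0262]
eef_rot: [-0.024, 1.0, 0.0, 0.001]
ft_force: [0.3, 0.6, -0.5]
width: 0.0929
grip_force: 0.0
```

Request:
{"name": "step_arm", "arguments": {"deltas": [{"tx":0,"ty":0,"tz":0,"wx":0,"wy":0,"wz":0,"fingers":0.5},{"tx":0,"ty":0,"tz":0,"wx":0,"wy":0,"wz":0,"fingers":1},{"tx":0,"ty":0,"tz":0,"wx":0,"wy":0,"wz":0,"fingers":1},{"tx":0,"ty":0,"tz":0,"wx":0,"wy":0,"wz":0,"fingers":1},{"tx":0,"ty":0,"tz":0,"wx":0,"wy":0,"wz":0,"fingers":1},{"tx":0,"ty":0,"tz":0,"wx":0,"wy":0,"wz":0,"fingers":1},{"tx":0,"ty":0,"tz":0,"wx":0,"wy":0,"wz":0,"fingers":1},{"tx":0,"ty":0,"tz":0,"wx":0,"wy":0,"wz":0,"fingers":1}]}}

```text
time: 4.65
tool_pos: [0.5424, 0.1973, 0.0254]
eef_rot: [-0.024, 1.0, -0.0, -0.0]
ft_force: [-0.5, 0.5, -0.8]
width: 0.0172
grip_force: 0.0
```

```bash
python3 - <<'E'
from h import *
s=env.get_state();print(s["width"],s["grip_force"],s["tool_pos"])
a=env.camera("top")["color"][130:330,130:330];b=env.camera("side")["color"][130:280,220:420]
o=np.zeros((600,800,3),np.uint8);o[:400,:400]=cv2.resize(a,(400,400));o[:300,400:]=cv2.resize(b,(400,300))
cv2.imwrite("pics/g1.png",cv2.convertScaleAbs(o,alpha=1.4))
E
```

```text
0.017171295871340177 0.0 [0.54240578 0.19734236 0.02542572]
```

View pics/g1.png

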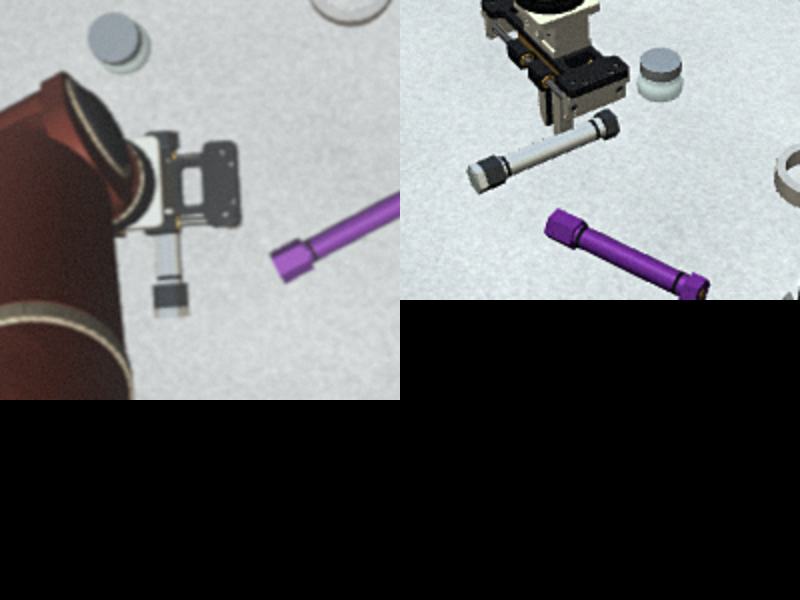

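Request:
{"name": "step_arm", "arguments": {"deltas": [{"tx":0,"ty":0,"tz":0,"wx":0,"wy":0,"wz":0,"fingers":1},{"tx":0,"ty":0,"tz":0,"wx":0,"wy":0,"wz":0,"fingers":1}]}}

```text
time: 5.0
tool_pos: [0.5424, 0.1973, 0.0254]
eef_rot: [-0.024, 1.0, -0.0, -0.0]
ft_force: [0.1, 0.7, 0.3]
width: 0.0004
grip_force: 0.0
```

```bash
python3 - <<'E'
from h import *
s=env.get_state();print(s["width"],s["grip_force"],s["tool_pos"])
c=env.camera("side");b=c["color"][125:235,240:360]
for z in(.0034,.0254,.09):print([np.round(proj(c,s["tool_pos"]*np.array([1,1,0])+[0,dy,z]),1) for dy in(-.01,0,.01)])
cv2.imwrite("pics/g2.png",cv2.convertScaleAbs(cv2.resize(b,None,fx=5,fy=5,interpolation=cv2.INTER_CUBIC),alpha=1.5))
E
```

```text
0.00036496702245608333 0.0 [0.54240378 0.19733692 0.0254453 ]
[array([300.6, 207.4]), array([298.6, 204.9]), array([296.5, 202.4])]
[array([300.3, 200.1]), array([298.2, 197.6]), array([296.1, 195.1])]
[array([299.3, 177.3]), array([297.1, 174.8]), array([294.9, 172.3])]
```

View pics/g2.png

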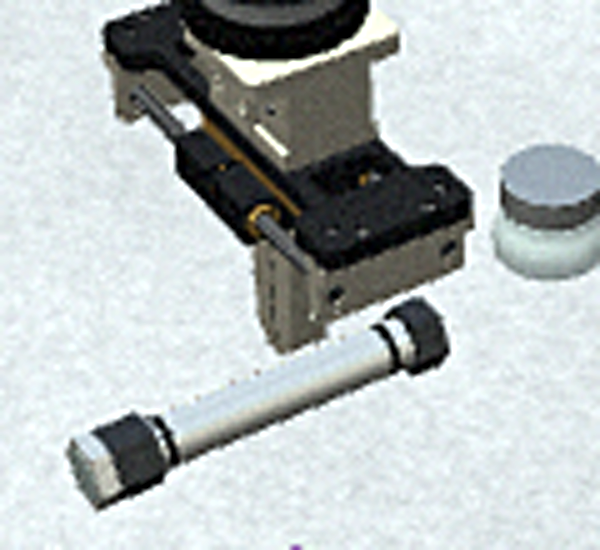

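```bash
python3 - <<'E'
from h import *
s=env.get_state();T=env.camera("top");S=env.camera("side")
print(env.search_frame("top","torch")[:3])
def tri(a,b):
    d1=ray(T,*a);d2=ray(S,*b);o1=np.array(T["origin"]);o2=np.array(S["origin"])
    t=np.linalg.lstsq(np.c_[d1,-d2],o2-o1,rcond=None)[0];p,q=o1+t[0]*d1,o2+t[1]*d2
    return np.round((p+q)/2,3),np.linalg.norm(p-q)
print(tri((248.5,244),(302,177.4)),tri((250,201),(334,165)))
# body plate expected bottom
for z in(.0254+.062,):
  for dx in(-.0375,.0375):
    for dy in(-.094,):
      P=s["tool_pos"]*np.array([1,1,0])+[dx,dy,z];print(proj(T,P),proj(S,P))
a=T["color"][170:300,150:290]
cv2.imwrite("pics/g3.png",cv2.convertScaleAbs(cv2.resize(a,None,fx=4.5,fy=4.5,interpolation=cv2.INTER_CUBIC),alpha=1.5))
E
```

```text
[{'bbox': [214.5, 239.9, 22.8, 95.8], 'p': 0.94}, {'bbox': [214.6, 388.8, 44.2, 36.7], 'p': 0.93}, {'bbox': [309.3, 242.9, 83.4, 57.8], 'p': 0.88}]
(array([0.509, 0.106, 0.159]), np.float64(0.0014120113406015647)) (array([0.579, 0.102, 0.165]), np.float64(0.00204231382552054))
[255.89323188 249.02792603] [302.56138124 206.50652   ]
[255.22134569 207.66952955] [334.17789129 194.51469974]
```

View pics/g3.png

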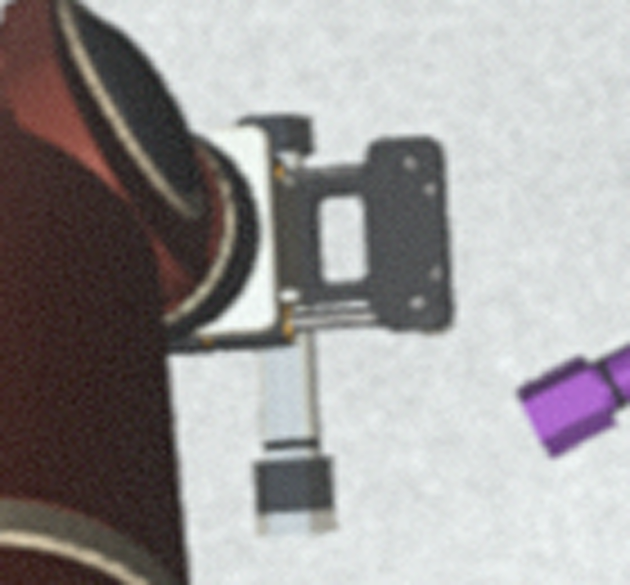

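```bash
python3 - <<'E'
from h import *
S=env.camera("side")
for z in(.18,.203,.215,.235):print(z,np.round(proj(S,[.21,.6145,z]),1))
for z in(.0034,.025,.03,.035,.04):print(z,np.round(proj(S,[.5424,.1973,z]),1))
im=cv2.imread("pics/side0.png")[0:120,10:130]
cv2.imwrite("pics/g4.png",cv2.convertScaleAbs(cv2.resize(im,None,fx=5,fy=5,interpolation=cv2.INTER_CUBIC),alpha=1.5))
E
```

```text
0.18 [82.1 90.9]
0.203 [78.9 81.8]
0.215 [77.2 76.9]
0.235 [74.2 68.7]
0.0034 [298.6 204.9]
0.025 [298.2 197.7]
0.03 [298.1 196. ]
0.035 [298.  194.3]
0.04 [298.  192.6]
```

View pics/g4.png

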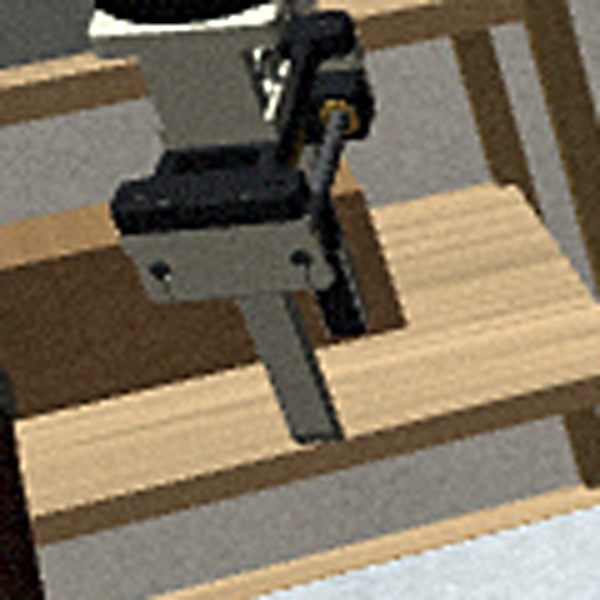

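Both pictures agree that the gripper's xy is right, but the fingertips are about 32 mm higher than the text's offsets imply: the tip shows at side (298,194), where (298.6,205) was expected. The fingers closed above the barrel and the torch hasn't moved. I'll open, go down about 28 mm gently while watching the force, then close again.

Request:
{"name": "step_arm", "arguments": {"deltas": [{"tx":0,"ty":0,"tz":0,"wx":0,"wy":0,"wz":0,"fingers":0.3},{"tx":0,"ty":0,"tz":0,"wx":0,"wy":0,"wz":0,"fingers":0.3},{"tx":0,"ty":0,"tz":0,"wx":0,"wy":0,"wz":0,"fingers":0.3},{"tx":0,"ty":0,"tz":0,"wx":0,"wy":0,"wz":0,"fingers":0.3},{"tx":0,"ty":0,"tz":0,"wx":0,"wy":0,"wz":0,"fingers":0.3},{"tx":0,"ty":0,"tz":0,"wx":0,"wy":0,"wz":0,"fingers":0.3},{"tx":0,"ty":0,"tz":0,"wx":0,"wy":0,"wz":0,"fingers":0.3},{"tx":0,"ty":0,"tz":0,"wx":0,"wy":0,"wz":0,"fingers":0.3}]}}

```text
time: 6.25
tool_pos: [0.5424, 0.1973, 0.0254]
eef_rot: [-0.024, 1.0, -0.0, -0.0]
ft_force: [-0.2, -0.2, 0.3]
width: 0.065
grip_force: 0.0
```

Request:
{"name": "step_arm", "arguments": {"deltas": [{"tx":0,"ty":0,"tz":0.007,"wx":0,"wy":0,"wz":0,"fingers":0.3},{"tx":0,"ty":0,"tz":0.014,"wx":0,"wy":0,"wz":0,"fingers":0.3},{"tx":0,"ty":0,"tz":0.019,"wx":0,"wy":0,"wz":0,"fingers":0.3},{"tx":0,"ty":0,"tz":0.022,"wx":0,"wy":0,"wz":0,"fingers":0.3},{"tx":0,"ty":0,"tz":0.024,"wx":0,"wy":0,"wz":0,"fingers":0.3},{"tx":0,"ty":0,"tz":0.024,"wx":0,"wy":0,"wz":0,"fingers":0.3}]}}

```text
time: 7.0
tool_pos: [0.5424, 0.1973, 0.0014]
eef_rot: [-0.024, 1.0, -0.0, -0.0]
ft_force: [-0.3, -0.1, 0.4]
width: 0.0652
grip_force: 0.0
```

Request:
{"name": "step_arm", "arguments": {"deltas": [{"tx":0,"ty":0,"tz":0.002,"wx":0,"wy":0,"wz":0,"fingers":0.3},{"tx":0,"ty":0,"tz":0.004,"wx":0,"wy":0,"wz":0,"fingers":0.3},{"tx":0,"ty":0,"tz":0.006,"wx":0,"wy":0,"wz":0,"fingers":0.3},{"tx":0,"ty":0,"tz":0.006,"wx":0,"wy":0,"wz":0,"fingers":0.3}]}}

```text
time: 7.5
tool_pos: [0.5423, 0.1973, -0.0047]
eef_rot: [-0.024, 1.0, -0.0, -0.0]
ft_force: [0.2, -0.0, 0.1]
width: 0.0655
grip_force: 0.0
```

```bash
python3 - <<'E'
from h import *
s=env.get_state();print(s["tool_pos"],s["ft_force"])
b=env.camera("side")["color"][125:235,240:360]
cv2.imwrite("pics/g5.png",cv2.convertScaleAbs(cv2.resize(b,None,fx=5,fy=5,interpolation=cv2.INTER_CUBIC),alpha=1.5))
E
```

```text
[ 0.54225491  0.19728683 -0.00472521] [ 0.15134776 -0.03304271  0.11830001]
```

View pics/g5.png

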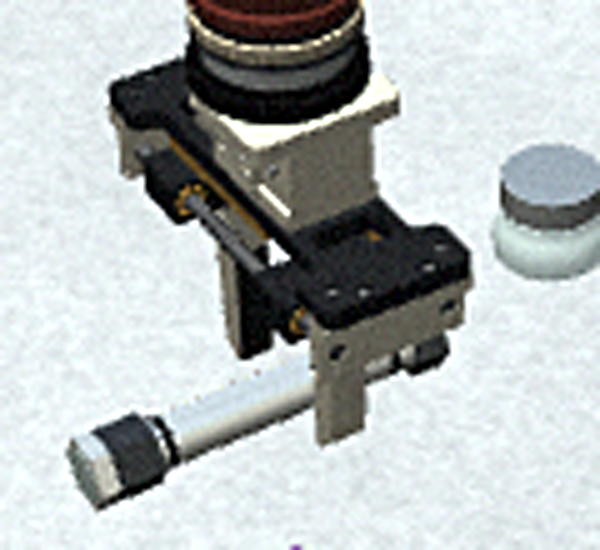

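The picture shows the fingers straddling the barrel, with the near tip at about (308,213), roughly 7 mm above the bench. I'll go down another 2 mm and close.

Request:
{"name": "step_arm", "arguments": {"deltas": [{"tx":0,"ty":0,"tz":0.001,"wx":0,"wy":0,"wz":0,"fingers":0.3},{"tx":0,"ty":0,"tz":0.002,"wx":0,"wy":0,"wz":0,"fingers":0.6},{"tx":0,"ty":0,"tz":0.002,"wx":0,"wy":0,"wz":0,"fingers":1},{"tx":0,"ty":0,"tz":0.002,"wx":0,"wy":0,"wz":0,"fingers":1},{"tx":0,"ty":0,"tz":0.002,"wx":0,"wy":0,"wz":0,"fingers":1},{"tx":0,"ty":0,"tz":0.002,"wx":0,"wy":0,"wz":0,"fingers":1},{"tx":0,"ty":0,"tz":0.002,"wx":0,"wy":0,"wz":0,"fingers":1},{"tx":0,"ty":0,"tz":0.002,"wx":0,"wy":0,"wz":0,"fingers":1}]}}

```text
time: 8.55
tool_pos: [0.5424, 0.1972, -0.0065]
eef_rot: [-0.024, 1.0, -0.0, -0.0]
ft_force: [-0.2, -1.3, -0.4]
width: 0.0231
grip_force: 30.0
```

Request:
{"name": "step_arm", "arguments": {"deltas": [{"tx":0,"ty":0,"tz":-0.01,"wx":0,"wy":0,"wz":0,"fingers":1},{"tx":0,"ty":0,"tz":-0.04,"wx":0,"wy":0,"wz":0,"fingers":1},{"tx":0,"ty":0,"tz":-0.08,"wx":0,"wy":0,"wz":0,"fingers":1},{"tx":0,"ty":-0.02,"tz":-0.12,"wx":0,"wy":0,"wz":-1,"fingers":1},{"tx":0,"ty":-0.06,"tz":-0.12,"wx":0,"wy":0,"wz":-3,"fingers":1},{"tx":0,"ty":-0.1,"tz":-0.12,"wx":0,"wy":0,"wz":-5,"fingers":1},{"tx":0,"ty":-0.15,"tz":-0.12,"wx":0,"wy":0,"wz":-7,"fingers":1},{"tx":0,"ty":-0.2,"tz":-0.12,"wx":0,"wy":0,"wz":-9,"fingers":1},{"tx":0,"ty":-0.25,"tz":-0.12,"wx":0,"wy":0,"wz":-11,"fingers":1},{"tx":-0.003,"ty":-0.3,"tz":-0.12,"wx":0,"wy":0,"wz":-13,"fingers":1},{"tx":-0.005,"ty":-0.34,"tz":-0.12,"wx":0,"wy":0,"wz":-13.7,"fingers":1},{"tx":-0.005,"ty":-0.365,"tz":-0.12,"wx":0,"wy":0,"wz":-13.7,"fingers":1},{"tx":-0.005,"ty":-0.373,"tz":-0.12,"wx":0,"wy":0,"wz":-13.7,"fingers":1},{"tx":-0.005,"ty":-0.373,"tz":-0.12,"wx":0,"wy":0,"wz":-13.7,"fingers":1},{"tx":-0.005,"ty":-0.373,"tz":-0.12,"wx":0,"wy":0,"wz":-13.7,"fingers":1}]}}

```text
time: 10.42
tool_pos: [0.5656, -0.1727, 0.1136]
eef_rot: [-0.145, 0.989, 0.001, 0.0]
ft_force: [-0.0, 0.5, -2.4]
width: 0.0235
grip_force: 30.0
```

```bash
cat > look.py <<'E'
import sys
from h import *
s=env.get_state();print(np.round(s["tool_pos"],4),np.round(s["ft_force"],1),s["width"])
M=R.from_quat(s["eef_rot"]).as_matrix();print(np.round(M,4).tolist())
a=env.camera("top")["color"][130:300,340:470];b=env.camera("side")["color"][200:370,340:480]
o=np.zeros((600,800,3),np.uint8);a=cv2.resize(a,None,fx=2.9,fy=2.9,interpolation=cv2.INTER_CUBIC);b=cv2.resize(b,None,fx=3,fy=3,interpolation=cv2.INTER_CUBIC)
o[:a.shape[0],:a.shape[1]]=a;o[:b.shape[0],380:380+b.shape[1]]=b
cv2.imwrite(sys.argv[1],cv2.convertScaleAbs(o,alpha=1.4))
E
python3 look.py pics/d1.png
```

```text
[ 0.5656 -0.1727  0.1136] [-0.   0.5 -2.4] 0.023534471731992565
[[-0.9582, -0.2861, 0.0], [-0.2861, 0.9582, 0.0014], [-0.0004, 0.0013, -1.0]]
```

View pics/d1.png

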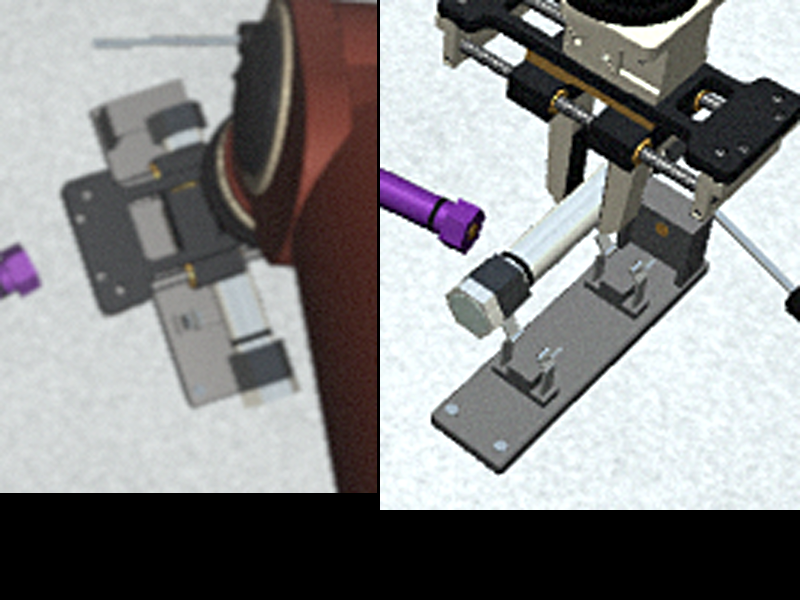

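```bash
python3 - <<'E'
from h import *
s=env.get_state();T=env.camera("top");S=env.camera("side")
M=R.from_quat(s["eef_rot"]).as_matrix();P=s["tool_pos"]+M[:,0]*.106;P[2]=.135
print(P,proj(T,P),proj(S,P))
a,b=(433.2,265.7),(371.0,303.7)
d1=ray(T,*a);d2=ray(S,*b);o1=np.array(T["origin"]);o2=np.array(S["origin"])
t=np.linalg.lstsq(np.c_[d1,-d2],o2-o1,rcond=None)[0];print(o1+t[0]*d1,o2+t[1]*d2)
d=np.array([.5661,-.175]);u=np.array([np.cos(3.4293),np.sin(3.4293)]);n=np.array([-u[1],u[0]])
for q in(s["tool_pos"][:2],P[:2],((o1+t[0]*d1+o2+t[1]*d2)/2)[:2]):print("dock frame",(q-d)@u,(q-d)@n)
E
```

```text
[ 0.46400738 -0.20336774  0.135     ] [434.00085853 266.58792324] [369.91259722 302.36152221]
[ 0.46561457 -0.203201    0.1302095 ] [ 0.46629595 -0.20357272  0.13030629]
dock frame -5.394309462206221e-05 -0.002009546733506257
dock frame 0.10594577703374455 -0.0017675058631258195
dock frame 0.10408339069249899 -0.0011964491041376766
```

Request:
{"name": "step_arm", "arguments": {"deltas": [{"tx":0.001,"ty":-0.002,"tz":0.02,"wx":0,"wy":0,"wz":0,"fingers":1},{"tx":0.001,"ty":-0.002,"tz":0.04,"wx":0,"wy":0,"wz":0,"fingers":1},{"tx":0.001,"ty":-0.002,"tz":0.055,"wx":0,"wy":0,"wz":0,"fingers":1},{"tx":0.001,"ty":-0.002,"tz":0.065,"wx":0,"wy":0,"wz":0,"fingers":1},{"tx":0.001,"ty":-0.002,"tz":0.07,"wx":0,"wy":0,"wz":0,"fingers":1},{"tx":0.001,"ty":-0.002,"tz":0.07,"wx":0,"wy":0,"wz":0,"fingers":1},{"tx":0.001,"ty":-0.002,"tz":0.07,"wx":0,"wy":0,"wz":0,"fingers":1}]}}

```text
time: 11.5
tool_pos: [0.5655, -0.1773, 0.044]
eef_rot: [-0.143, 0.99, -0.0, 0.001]
ft_force: [-1.0, -0.0, -1.7]
width: 0.0232
grip_force: 30.0
```

Request:
{"name": "step_arm", "arguments": {"deltas": [{"tx":0,"ty":0,"tz":0.001,"wx":0,"wy":0,"wz":0,"fingers":1},{"tx":0,"ty":0,"tz":0.002,"wx":0,"wy":0,"wz":0,"fingers":1},{"tx":0,"ty":0,"tz":0.003,"wx":0,"wy":0,"wz":0,"fingers":1},{"tx":0,"ty":0,"tz":0.004,"wx":0,"wy":0,"wz":0,"fingers":1},{"tx":0,"ty":0,"tz":0.005,"wx":0,"wy":0,"wz":0,"fingers":1},{"tx":0,"ty":0,"tz":0.006,"wx":0,"wy":0,"wz":0,"fingers":1},{"tx":0,"ty":0,"tz":0.007,"wx":0,"wy":0,"wz":0,"fingers":1},{"tx":0,"ty":0,"tz":0.008,"wx":0,"wy":0,"wz":0,"fingers":1},{"tx":0,"ty":0,"tz":0.008,"wx":0,"wy":0,"wz":0,"fingers":1}]}}

```text
time: 12.62
tool_pos: [0.5653, -0.1754, 0.0364]
eef_rot: [-0.144, 0.99, 0.001, 0.0]
ft_force: [-1.6, 3.2, 5.7]
width: 0.0228
grip_force: 30.0
```

Request:
{"name": "step_arm", "arguments": {"deltas": [{"tx":0,"ty":0.001,"tz":0.001,"wx":0,"wy":0,"wz":0,"fingers":1},{"tx":0,"ty":0.001,"tz":0.002,"wx":0,"wy":0,"wz":0,"fingers":1},{"tx":0,"ty":0.001,"tz":0.003,"wx":0,"wy":0,"wz":0,"fingers":1},{"tx":0,"ty":0.001,"tz":0.003,"wx":0,"wy":0,"wz":0,"fingers":1}]}}

```text
time: 13.12
tool_pos: [0.5662, -0.1756, 0.0355]
eef_rot: [-0.143, 0.99, -0.0, 0.002]
ft_force: [-3.6, 2.6, 15.2]
width: 0.0231
grip_force: 30.0
```

Request:
{"name": "step_arm", "arguments": {"deltas": [{"tx":0,"ty":0,"tz":0.001,"wx":0,"wy":0,"wz":0,"fingers":1},{"tx":0,"ty":0,"tz":0.002,"wx":0,"wy":0,"wz":0,"fingers":1},{"tx":0,"ty":0,"tz":0.002,"wx":0,"wy":0,"wz":0,"fingers":1}]}}

```text
time: 13.5
tool_pos: [0.5671, -0.1755, 0.0343]
eef_rot: [-0.144, 0.99, -0.001, 0.003]
ft_force: [-4.0, 2.8, 18.5]
width: 0.0233
grip_force: 30.0
```

```bash
python3 - <<'E'
from h import *
s=env.get_state();print(np.round(s["tool_pos"],4),np.round(s["ft_force"],1),np.round(s["moment"],2),np.round(R.from_quat(s["eef_rot"]).as_matrix(),4).tolist())
E
```

```text
[ 0.5671 -0.1755  0.0343] [-4.   2.8 18.5] [ 0.76  0.82 -0.02] [[-0.9588, -0.2841, 0.0054], [-0.2841, 0.9588, -0.0005], [-0.005, -0.002, -1.0]]
```

Request:
{"name": "step_arm", "arguments": {"deltas": [{"tx":0,"ty":0,"tz":0.001,"wx":0,"wy":0,"wz":0,"fingers":1},{"tx":0,"ty":0,"tz":0.002,"wx":0,"wy":0,"wz":0,"fingers":1},{"tx":0,"ty":0,"tz":0.003,"wx":0,"wy":0,"wz":0,"fingers":1},{"tx":0,"ty":0,"tz":0.003,"wx":0,"wy":0,"wz":0,"fingers":1}]}}

```text
time: 14.0
tool_pos: [0.5682, -0.1752, 0.0313]
eef_rot: [-0.144, 0.99, -0.001, 0.004]
ft_force: [-2.0, 3.1, 16.6]
width: 0.0233
grip_force: 30.0
```

Request:
{"name": "step_arm", "arguments": {"deltas": [{"tx":0.001,"ty":0,"tz":0.001,"wx":0,"wy":0,"wz":0,"fingers":1},{"tx":0.002,"ty":0,"tz":0.002,"wx":0,"wy":0,"wz":0,"fingers":1},{"tx":0.002,"ty":0,"tz":0.003,"wx":0,"wy":0,"wz":0,"fingers":1},{"tx":0.002,"ty":0,"tz":0.003,"wx":0,"wy":0,"wz":0,"fingers":1}]}}

```text
time: 14.5
tool_pos: [0.566, -0.1755, 0.0254]
eef_rot: [-0.144, 0.99, -0.0, 0.003]
ft_force: [3.0, 2.9, -1.9]
width: 0.0232
grip_force: 30.0
```

Request:
{"name": "step_arm", "arguments": {"deltas": [{"tx":0,"ty":0,"tz":0.001,"wx":0,"wy":0,"wz":0,"fingers":1},{"tx":0,"ty":0,"tz":0.002,"wx":0,"wy":0,"wz":0,"fingers":1},{"tx":0,"ty":0,"tz":0.002,"wx":0,"wy":0,"wz":0,"fingers":1}]}}

```text
time: 14.88
tool_pos: [0.5653, -0.1759, 0.024]
eef_rot: [-0.144, 0.99, -0.0, 0.003]
ft_force: [2.2, 3.3, 8.3]
width: 0.0231
grip_force: 30.0
```

Request:
{"name": "step_arm", "arguments": {"deltas": [{"tx":0,"ty":0,"tz":0.001,"wx":0,"wy":0,"wz":0,"fingers":1},{"tx":0,"ty":0,"tz":0.002,"wx":0,"wy":0,"wz":0,"fingers":1},{"tx":0,"ty":0,"tz":0.002,"wx":0,"wy":0,"wz":0,"fingers":1}]}}

```text
time: 15.25
tool_pos: [0.5647, -0.176, 0.0213]
eef_rot: [-0.144, 0.99, -0.0, 0.002]
ft_force: [3.7, 3.7, 4.3]
width: 0.0229
grip_force: 30.0
```

```bash
python3 - <<'E'
from h import *
s=env.get_state();print(np.round(s["tool_pos"],4),np.round(s["ft_force"],1),np.round(s["moment"],2),np.round(R.from_quat(s["eef_rot"]).as_matrix(),4).tolist())
E
python3 look.py pics/d2.png
```

```text
[ 0.5647 -0.176   0.0213] [3.7 3.7 4.3] [ 0.76 -0.74  0.01] [[-0.9587, -0.2844, 0.0037], [-0.2844, 0.9587, 0.0004], [-0.0037, -0.0007, -1.0]]
[ 0.5647 -0.176   0.0213] [3.7 3.7 4.3] 0.02286823279073435
[[-0.9587, -0.2844, 0.0037], [-0.2844, 0.9587, 0.0004], [-0.0037, -0.0007, -1.0]]
```

Request:
{"name": "step_arm", "arguments": {"deltas": [{"tx":0,"ty":0,"tz":0.001,"wx":0,"wy":0,"wz":0,"fingers":1},{"tx":0,"ty":0,"tz":0.002,"wx":0,"wy":0,"wz":0,"fingers":1},{"tx":0,"ty":0,"tz":0.002,"wx":0,"wy":0,"wz":0,"fingers":1}]}}

```text
time: 15.72
tool_pos: [0.5626, -0.1766, 0.0182]
eef_rot: [-0.143, 0.99, 0.0, -0.0]
ft_force: [2.5, 3.7, 2.8]
width: 0.0231
grip_force: 30.0
```

Request:
{"name": "step_arm", "arguments": {"deltas": [{"tx":0,"ty":0,"tz":0.001,"wx":0,"wy":0,"wz":0,"fingers":1},{"tx":0,"ty":0,"tz":0.002,"wx":0,"wy":0,"wz":0,"fingers":1},{"tx":0,"ty":0,"tz":0.002,"wx":0,"wy":0,"wz":0,"fingers":1}]}}

```text
time: 16.1
tool_pos: [0.5627, -0.1766, 0.0181]
eef_rot: [-0.143, 0.99, -0.0, -0.0]
ft_force: [0.5, 3.8, 13.3]
width: 0.0233
grip_force: 30.0
```

Request:
{"name": "step_arm", "arguments": {"deltas": [{"tx":0,"ty":0,"tz":-0.001,"wx":0,"wy":0,"wz":0,"fingers":1},{"tx":0,"ty":0.0005,"tz":-0.002,"wx":0,"wy":0,"wz":0,"fingers":1},{"tx":0,"ty":0.0005,"tz":-0.002,"wx":0,"wy":0,"wz":0,"fingers":1}]}}

```text
time: 16.48
tool_pos: [0.5626, -0.1765, 0.0182]
eef_rot: [-0.143, 0.99, -0.0, -0.0]
ft_force: [4.0, 3.1, 1.7]
width: 0.0233
grip_force: 30.0
```

Request:
{"name": "step_arm", "arguments": {"deltas": [{"tx":-0.001,"ty":0,"tz":0,"wx":0,"wy":0,"wz":0,"fingers":1},{"tx":-0.002,"ty":0,"tz":0,"wx":0,"wy":0,"wz":0,"fingers":1},{"tx":-0.003,"ty":0,"tz":0,"wx":0,"wy":0,"wz":0,"fingers":1},{"tx":-0.004,"ty":0,"tz":0,"wx":0,"wy":0,"wz":0,"fingers":1},{"tx":-0.005,"ty":0,"tz":0,"wx":0,"wy":0,"wz":0,"fingers":1},{"tx":-0.006,"ty":0,"tz":0,"wx":0,"wy":0,"wz":0,"fingers":1}]}}

```text
time: 17.23
tool_pos: [0.5626, -0.1765, 0.0182]
eef_rot: [-0.142, 0.99, -0.0, -0.006]
ft_force: [-5.6, 1.2, 10.5]
width: 0.023
grip_force: 30.0
```

Request:
{"name": "step_arm", "arguments": {"deltas": [{"tx":-0.001,"ty":0,"tz":-0.001,"wx":0,"wy":0,"wz":0,"fingers":1},{"tx":-0.002,"ty":0,"tz":-0.001,"wx":0,"wy":0,"wz":0,"fingers":1},{"tx":-0.003,"ty":0,"tz":-0.001,"wx":0,"wy":0,"wz":0,"fingers":1},{"tx":-0.004,"ty":0,"tz":-0.001,"wx":0,"wy":0,"wz":0,"fingers":1}]}}

```text
time: 17.73
tool_pos: [0.5625, -0.1765, 0.0182]
eef_rot: [-0.142, 0.99, 0.0, -0.01]
ft_force: [-10.7, -1.1, 10.4]
width: 0.0232
grip_force: 30.0
```

Request:
{"name": "step_arm", "arguments": {"deltas": [{"tx":-0.001,"ty":0,"tz":0,"wx":0,"wy":0,"wz":0,"fingers":1},{"tx":-0.002,"ty":0,"tz":0,"wx":0,"wy":0,"wz":0,"fingers":1},{"tx":-0.003,"ty":0,"tz":0,"wx":0,"wy":0,"wz":0,"fingers":1}]}}

```text
time: 18.1
tool_pos: [0.5651, -0.1758, 0.0182]
eef_rot: [-0.142, 0.99, 0.0, -0.01]
ft_force: [-10.1, -0.8, 10.0]
width: 0.0235
grip_force: 30.0
```

Request:
{"name": "step_arm", "arguments": {"deltas": [{"tx":-0.001,"ty":0,"tz":0,"wx":0,"wy":0,"wz":0,"fingers":1},{"tx":-0.002,"ty":0,"tz":0,"wx":0,"wy":0,"wz":0,"fingers":1},{"tx":-0.003,"ty":0,"tz":0,"wx":0,"wy":0,"wz":0,"fingers":1},{"tx":-0.004,"ty":0,"tz":0,"wx":0,"wy":0,"wz":0,"fingers":1},{"tx":-0.005,"ty":0,"tz":0,"wx":0,"wy":0,"wz":0,"fingers":1},{"tx":-0.006,"ty":0,"tz":0,"wx":0,"wy":0,"wz":0,"fingers":1}]}}

```text
time: 18.85
tool_pos: [0.571, -0.174, 0.0182]
eef_rot: [-0.142, 0.99, 0.0, -0.01]
ft_force: [-9.8, -0.3, 10.5]
width: 0.0236
grip_force: 30.0
```

Request:
{"name": "step_arm", "arguments": {"deltas": [{"tx":-0.001,"ty":0,"tz":0,"wx":0,"wy":0,"wz":0,"fingers":1},{"tx":-0.002,"ty":0,"tz":0,"wx":0,"wy":0,"wz":0,"fingers":1},{"tx":-0.003,"ty":0,"tz":0,"wx":0,"wy":0,"wz":0,"fingers":1},{"tx":-0.004,"ty":0,"tz":0,"wx":0,"wy":0,"wz":0,"fingers":1}]}}

```text
time: 19.35
tool_pos: [0.5749, -0.1729, 0.0182]
eef_rot: [-0.142, 0.99, 0.0, -0.01]
ft_force: [-10.1, -0.1, 10.8]
width: 0.0232
grip_force: 30.0
```

Request:
{"name": "step_arm", "arguments": {"deltas": [{"tx":-0.001,"ty":0,"tz":0,"wx":0,"wy":0,"wz":0,"fingers":1},{"tx":-0.002,"ty":0,"tz":0,"wx":0,"wy":0,"wz":0,"fingers":1},{"tx":-0.003,"ty":0,"tz":0,"wx":0,"wy":0,"wz":0,"fingers":1}]}}

```text
time: 19.73
tool_pos: [0.5779, -0.172, 0.0182]
eef_rot: [-0.142, 0.99, 0.0, -0.01]
ft_force: [-9.0, -0.2, 10.4]
width: 0.0235
grip_force: 30.0
```

Request:
{"name": "step_arm", "arguments": {"deltas": [{"tx":-0.001,"ty":0,"tz":0,"wx":0,"wy":0,"wz":0,"fingers":1},{"tx":-0.002,"ty":0,"tz":0,"wx":0,"wy":0,"wz":0,"fingers":1}]}}

```text
time: 19.98
tool_pos: [0.5798, -0.1715, 0.0181]
eef_rot: [-0.142, 0.99, 0.0, -0.01]
ft_force: [-9.6, -1.0, 10.7]
width: 0.0227
grip_force: 30.0
```

Request:
{"name": "step_arm", "arguments": {"deltas": [{"tx":-0.001,"ty":0,"tz":0,"wx":0,"wy":0,"wz":0,"fingers":1},{"tx":-0.002,"ty":0,"tz":0,"wx":0,"wy":0,"wz":0,"fingers":1}]}}

```text
time: 20.23
tool_pos: [0.5806, -0.1713, 0.0181]
eef_rot: [-0.142, 0.99, 0.0, -0.011]
ft_force: [-11.2, -0.6, 11.5]
width: 0.0233
grip_force: 30.0
```

Request:
{"name": "step_arm", "arguments": {"deltas": [{"tx":-0.001,"ty":0,"tz":0,"wx":0,"wy":0,"wz":0,"fingers":1},{"tx":-0.002,"ty":0,"tz":0,"wx":0,"wy":0,"wz":0,"fingers":1},{"tx":-0.002,"ty":0,"tz":0,"wx":0,"wy":0,"wz":0,"fingers":1}]}}

```text
time: 20.6
tool_pos: [0.5806, -0.1713, 0.0181]
eef_rot: [-0.141, 0.99, 0.0, -0.013]
ft_force: [-13.7, -0.5, 14.3]
width: 0.0234
grip_force: 30.0
```

Request:
{"name": "step_arm", "arguments": {"deltas": [{"tx":-0.001,"ty":0,"tz":0,"wx":0,"wy":0,"wz":0,"fingers":1},{"tx":-0.002,"ty":0,"tz":0,"wx":0,"wy":0,"wz":0,"fingers":1},{"tx":-0.002,"ty":0,"tz":0,"wx":0,"wy":0,"wz":0,"fingers":1}]}}

```text
time: 20.98
tool_pos: [0.5805, -0.1712, 0.0181]
eef_rot: [-0.141, 0.99, 0.0, -0.015]
ft_force: [-17.0, -1.0, 15.5]
width: 0.0234
grip_force: 30.0
```

Request:
{"name": "step_arm", "arguments": {"deltas": [{"tx":0.003,"ty":0,"tz":0,"wx":0,"wy":0,"wz":0,"fingers":1},{"tx":0.006,"ty":0,"tz":0,"wx":0,"wy":0,"wz":0,"fingers":1},{"tx":0.009,"ty":0,"tz":-0.001,"wx":0,"wy":0,"wz":0,"fingers":1},{"tx":0.009,"ty":0,"tz":-0.001,"wx":0,"wy":0,"wz":0,"fingers":1}]}}

```text
time: 21.48
tool_pos: [0.5808, -0.1712, 0.0183]
eef_rot: [-0.142, 0.99, 0.0, -0.006]
ft_force: [-6.4, -2.0, -1.5]
width: 0.0234
grip_force: 30.0
```

Request:
{"name": "step_arm", "arguments": {"deltas": [{"tx":0.002,"ty":0,"tz":0,"wx":0,"wy":0,"wz":0,"fingers":1},{"tx":0.003,"ty":0,"tz":0.001,"wx":0,"wy":0,"wz":0,"fingers":1},{"tx":0.003,"ty":0,"tz":0.001,"wx":0,"wy":0,"wz":0,"fingers":0.7},{"tx":0.003,"ty":0,"tz":0.001,"wx":0,"wy":0,"wz":0,"fingers":0.4},{"tx":0.003,"ty":0,"tz":0.001,"wx":0,"wy":0,"wz":0,"fingers":0.4},{"tx":0.003,"ty":0,"tz":0.001,"wx":0,"wy":0,"wz":0,"fingers":0.4},{"tx":0.003,"ty":0,"tz":0.001,"wx":0,"wy":0,"wz":0,"fingers":0.4}]}}

```text
time: 22.35
tool_pos: [0.5841, -0.17, 0.0196]
eef_rot: [-0.143, 0.99, -0.0, 0.0]
ft_force: [0.6, 0.1, -0.4]
width: 0.0554
grip_force: 0.0
```

Request:
{"name": "step_arm", "arguments": {"deltas": [{"tx":0,"ty":0,"tz":-0.01,"wx":0,"wy":0,"wz":0,"fingers":0.4},{"tx":0,"ty":0,"tz":-0.03,"wx":0,"wy":0,"wz":0,"fingers":0.4},{"tx":0,"ty":0,"tz":-0.07,"wx":0,"wy":0,"wz":0,"fingers":0.4},{"tx":0,"ty":0,"tz":-0.12,"wx":0,"wy":0,"wz":0,"fingers":0.4},{"tx":0.05,"ty":0.05,"tz":-0.15,"wx":0,"wy":0,"wz":0,"fingers":0.4},{"tx":0.05,"ty":0.1,"tz":-0.16,"wx":0,"wy":0,"wz":0,"fingers":0.4},{"tx":0.05,"ty":0.15,"tz":-0.16,"wx":0,"wy":0,"wz":0,"fingers":0.4},{"tx":0.05,"ty":0.2,"tz":-0.16,"wx":0,"wy":0,"wz":0,"fingers":0.4},{"tx":0.05,"ty":0.25,"tz":-0.16,"wx":0,"wy":0,"wz":0,"fingers":0.4},{"tx":0.05,"ty":0.25,"tz":-0.16,"wx":0,"wy":0,"wz":0,"fingers":0.4},{"tx":0.05,"ty":0.25,"tz":-0.16,"wx":0,"wy":0,"wz":0,"fingers":0.4}]}}

```text
time: 23.72
tool_pos: [0.4653, 0.0547, 0.1799]
eef_rot: [-0.143, 0.99, -0.0, 0.0]
ft_force: [0.1, -0.1, -0.0]
width: 0.0556
grip_force: 0.0
```

```bash
python3 look.py pics/d3.png
```

```text
[0.4653 0.0547 0.1799] [ 0.1 -0.1 -0. ] 0.05561986075785457
[[-0.9591, -0.283, 0.0011], [-0.283, 0.9591, -0.0008], [-0.0008, -0.0011, -1.0]]
```

View pics/d3.png

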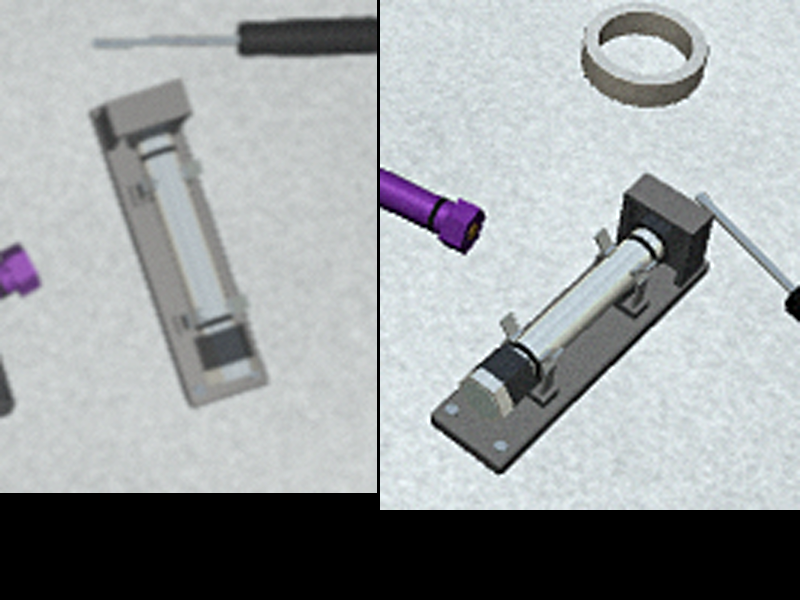

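The last picture shows the torch level in both clips with its tail inside the cup, at about (650,245) in the side crop. The tape and driver haven't moved, and the stop was felt at 17 N. Handing in.

```bash
python3 - <<'E'
from h import *
for n in("top","side"):
    c=env.camera(n);print(n,proj(c,[.5661-.9589*.09,-.175-.2838*.09,.04]))
print(env.job_done())
E
```

```text
top [420.36568732 259.2601074 ]
side [373.48202779 331.63479192]
the job is handed in; nothing more can be done
None
```

The torch is snapped into both pairs of clips and slid home until the tail stopped against the back of the cup (felt at 17 N); I let go of it, moved the arm clear and handed the job in at about 24 s, with no verdict shown.

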